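Press down the keeper pot's sprung plate and close it

TASK

Using the wooden tamper, press the sprung inner plate of the round aluminium keeper pot squarely down until it is fully home and level. Then stand the tamper upright in the middle of the blue serving plate and seat the pot's knobbed lid on its rim, without knocking the other things about.

Things in the scene. Friction and masses are not known exactly. Their poses are not given: they have to be found in the camera images.
- pot_rim (a point): Keeper pot: round aluminium sufuria, 150 mm across, 144 mm inside, fixed to the counter on a dark wooden disc 164 mm across; rim 112 mm above the counter. The point is the centre of its open mouth at rim height, z up.
- plate_top (a point): Round flat steel plate with a dark rubber edge, 128 mm across, inside the keeper pot; the point is the centre of its upper face, z its normal. It starts cocked (4 to 9 degrees) and rocks freely about its centre, at most 7 degrees about each of two axes; it stays as tilted as it is left, so the tamper's flat foot must level it. Level means z vertical.
- follower (a joint): How far the plate has been pushed down, m: 0 = up (centre of upper face 8 mm below the rim), 0.030 = fully home on a hard stop (38 mm below the rim). It starts between 0 and 0.006. A light spring and a gripping edge resist with about 6 N at first and 9 N at the bottom; the gripping edge keeps it where it is left.
- tamper_mid (a point): Wooden tamper standing on the counter, 125 mm tall, 0.2 to 0.45 kg: flat round foot 90 mm across, 18 mm thick; neck 26 mm across; from 50 mm up to its top a square grip 34 x 34 mm, faces across this frame's x and y. The point is on its axis, 62.5 mm above the underside; z runs up the axis. (The wooden tool with a narrower foot and round handle is a pestle.)
- lid_mid (a point): Lid of the keeper pot, right way up on the counter, 55 mm tall, 0.25 kg: aluminium flange 160 mm across, 5 mm thick; under it a plug 128 mm across, 10 mm deep, that goes inside the pot; on top a round wooden knob 34 mm across, 40 mm tall. The point is on its axis, 27.5 mm above the underside, 17.5 mm above the flange's underside (which rests on the pot's rim when seated); z up.
- plate_floor (a point): Blue plastic serving plate, 190 mm across, rim 18 mm high, loose on the counter; flat floor 140 mm across. The point is the centre of its floor's upper face, 4 mm above the counter; z up.
- bowl_in (a point): Bystander: white plastic bowl, 150 mm across, 60 mm high; point on its inner floor. Leave it.
- mug: Bystander: white mug, 76 mm across, 85 mm high, handle on its +y side; origin at its underside. Leave it.
- jar: Bystander: amber glass jar with a steel cap, 64 mm across, 100 mm high; origin at its underside. Leave it.
- pestle: Bystander: standing wooden pestle, 64 mm across, 145 mm high; origin at its underside. Leave it.
- mwiko: Bystander: flat wooden mwiko paddle lying along its y axis, 295 mm long, 75 mm wide, 9 mm thick; origin on its underside, 65 mm from the handle end, which is its -y end. Leave it.
- ladle: Bystander: steel ladle lying along its y axis, 300 mm long, bowl 76 mm across and 30 mm high at its +y end; origin on the counter under its handle, 85 mm from the handle end. Leave it.
- small_lid: Bystander: small aluminium lid, 96 mm across, 22 mm high with its knob; origin at its underside. Leave it.

How it is judged:
On the way:
1. the tamper presses the sprung plate fully home and level (value of joint follower above 0.027 m and angle between plate_top's own z axis and vertical below 0.05 rad and contact force between tamper and sprung_plate above 3 N), for 0.2 s.
At the end, for the whole second after the job is handed in: Sprung plate down to within 3.5 mm of its 30 mm travel and level to 0.05 rad; tamper upright (0.06 rad), still, on the serving plate's floor, within 30 mm of its middle; lid still and flat (0.035 rad) on the pot's rim, within 12 mm of centre and 3 mm of seated height (value of joint follower above 0.0265 m and angle between plate_top's own z axis and vertical below 0.05 rad and horizontal distance between tamper_mid and plate_floor below 0.03 m and z of tamper_mid in the frame of plate_floor between 0.0585 and 0.0665 m and angle between tamper_mid's own z axis and vertical below 0.06 rad and horizontal distance between lid_mid and pot_rim below 0.012 m and z of lid_mid in the frame of pot_rim between 0.0145 and 0.0205 m and angle between lid_mid's own z axis and vertical below 0.035 rad and linear speed of each of tamper, lid below 0.02 m/s); the robot touches nothing.
It fails at once if a bystander is knocked over or shoved more than 40 mm (distance of any of bowl_in, mug, jar, pestle, mwiko, ladle, small_lid from where it was at the start of the episode above 0.04 m or angle between any of mug, jar, pestle's own z axis and vertical above 0.5 rad).
It also fails if it takes over 72 s, if anything falls off the work surface, if the arm or the gripper's body presses on something with over 40 N, if the wrist force passes 120 N, or if a joint passes its speed limit or range.

ROBOT

A 7-joint arm with a two-finger parallel gripper is mounted at the origin on the work surface. World frame = base frame: x ahead of the robot, y to its left, z up, the work surface at z = 0. Lengths are in m, angles in rad, forces in N, time in s.
With the tool pointing down it reaches from about 0.4 to 0.9 m from the base axis. Payload 5.5 kg.
Tool frame: the origin (TCP) lies on the centre line of the jaws, within the pads' length; the fingertips stand 14 mm ahead of it and the grasp point (between the pads) lies 5 mm behind it (ctrl.tip_reach is the distance from the TCP to the fingertips, in m); z points along the fingers, y is the line along which they close (so a half turn about z gives the same grasp; the last joint's range is limited). The gripper opens to 85 mm and grips with 20 to 120 N. Pads are 22 mm wide; open, the fingers measure 114 mm over their backs; the gripper's body (76 mm by 85 mm) begins 54 mm behind the grasp point. The pads swing forward as they close: fully open they stand 13 mm farther back than shut.
Start: joints at [1.531, 0.501, -0.427, 1.55, 0.221, 1.138, -0.21], TCP at [0.194, -0.62, 0.245] pointing down, gripper open.
Joint ranges: [-2.88, 2.88], [-0.31, 2.03], [-1.54, 1.56], [0.2, 2.42], [-1.41, 4.55], [0.19, 2.02], [-2.57, 2.57]. Speed limits (rad/s): [2.57, 2.57, 3.14, 3.14, 3.14, 3.14, 3.14].

INTERFACE

Orientations are given as a unit quaternion [w, x, y, z].
In Python, from rig import sensors, cams, ctrl gives the robot as it stands.
- The arm moves only by the tool play_rows, never from a script. Its argument "increments" is text: rows parted by semicolons, each of 7 numbers parted by spaces: the turn, a rotation vector about the tool's x, y, z in degrees, then the shift along the tool's x, y, z in cm, then the closure, from 0 (fully open) to 1 (shut). A call has 1 to 8 rows; each row shifts and turns the commanded pose from where the row before left it, along the tool's axes as they then stand; what a row does not reach is not made up. A row lasts 1/12 s, in which the tool goes at most 41.7 mm and 7.16 degrees, less where a joint would pass 70% of its speed; a pose out of reach is approached as far as the arm can. A call is refused whole if a number of a shift passes 4.17 or a number of a turn 7.16, either way. A call with a gripper value outside its range is refused whole. The fingers move at their own pace and stop on an object; "grip_force" is the grip in N (left out, the last holds). Time passes only in rows, so rows that do not move let the fingers close. It gives the time, the measured TCP pose, the force, the opening and the grip force at its end, in the units of the state.
- sensors.get_state(): the state, without advancing time (a new reading comes with each control period).
- cams.grab_frame(name): name is "scene" or "top" or "wrist"; returns a dict with "pixels" (480x640x3 uint8, red, green, blue), "fx", "fy", "cx", "cy" (pixels), "R" (3x3) and "t" (3): a world point X has camera coordinates R X + t; the wrist camera has in their place "hand_eye" (4x4, takes a point from camera to tool coordinates, whose origin is the TCP and whose axes are the flange's). Camera axes: x right, y down, z forward; pixel columns grow to the right and rows downward; lengths in m; the calibration is good to about 2 mm. A picture is of the moment at which its call begins: read the wrist's pose just before it. There is no depth.
- ctrl.job_done(): hands the job in; it is judged then, once.
The state is a dict: "t": time; "q": joint angles; "dq": joint speeds; "joint_efforts": joint torques, N m; "tool_pos": TCP position; "orientation": TCP orientation; "ft_force": force on the tool from outside, world axes, zero at the start; "moment": the same for the moment, N m; "grip_width": opening from 0.0 (shut) to 1.0 (fully open); "finger_force": force on a finger pad.
Only numpy, scipy, OpenCV 4.12 (cv2) and the standard library are available. Lean on these libraries where they do the work, as an engineer would, in place of code of your own. Each camera call takes 0.05 s, during which the arm holds its last target. There are 200 camera calls.

## Working session

There is one attempt and no reset: what is moved stays moved. The work goes in short steps, Python scripts to look and compute and a tool call to move; the robot and the scene stay as the last step left them, time stands still between calls to the robot, and variables do not carry over. Pictures are saved under pics/ and viewed, at most 10 in all, crops included, and the job is handed in when it is done.

Besides the shell and the picture viewer there is one more tool, called after ">>>" as name(argument=value, ...), one argument or row to a line, values as JSON. play_rows: Moves the arm, as the interface text tells. Its arguments: {"type":"object","properties":{"increments":{"type":"string"},"grip_force":{"type":"number"}},"required":["increments"]}

```bash
mkdir -p pics; python3 - <<'E'
from rig import sensors,cams,ctrl
import cv2,numpy as np,pickle
s=sensors.get_state();print({k:np.round(v,3) for k,v in s.items()},ctrl.tip_reach)
d={}
for n in("scene","top"):
    f=cams.grab_frame(n);d[n]=f;cv2.imwrite(f"pics/{n}0.png",f["pixels"][:,:,::-1])
    print(n,f["fx"],f["cx"],f["cy"],(-f["R"].T@f["t"]).round(3),f["R"].round(3).tolist())
pickle.dump(d,open("f0.pkl","wb"))
E
```

```text
{'t': np.float64(0.0), 'q': array([ 1.531,  0.502, -0.427,  1.551,  0.221,  1.138, -0.21 ]), 'dq': array([ 0.   , -0.   ,  0.   , -0.   , -0.   , -0.001,  0.   ]), 'joint_efforts': array([ 1.0000e-03, -5.6951e+01, -5.8160e+00, -2.8094e+01,  1.1000e-02,
        1.2000e-02,  0.0000e+00]), 'tool_pos': array([ 0.194, -0.62 ,  0.244]), 'orientation': array([-0.001,  0.989,  0.151, -0.   ]), 'ft_force': array([-0.211,  0.951, -0.057]), 'moment': array([ 0.077,  0.011, -0.001]), 'finger_force': np.float64(0.0), 'grip_width': np.float64(1.0)} 0.014
scene 531.9713900825194 321.00928279605597 232.83017657711062 [1.058 0.814 0.747] [[-0.866, 0.5, 0.001], [0.282, 0.49, -0.825], [-0.413, -0.714, -0.565]]
top 457.21970715544705 324.7376267988071 242.94999566744144 [ 3.440e-01 -1.000e-03  1.317e+00] [[-0.02, -1.0, -0.002], [-0.982, 0.02, -0.186], [0.186, -0.002, -0.983]]
```

View pics/scene0.png

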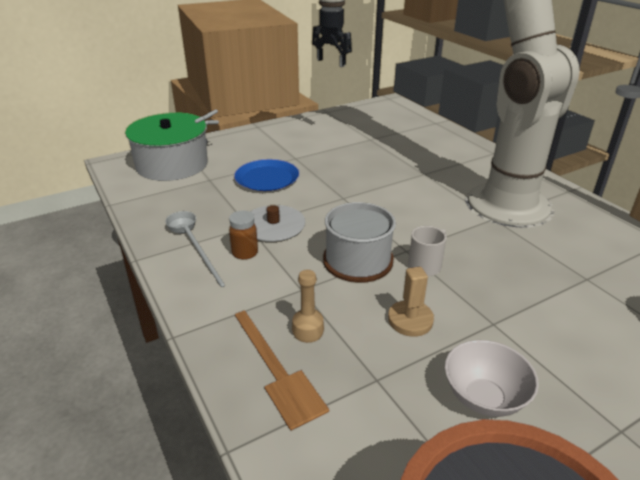

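View pics/top0.png

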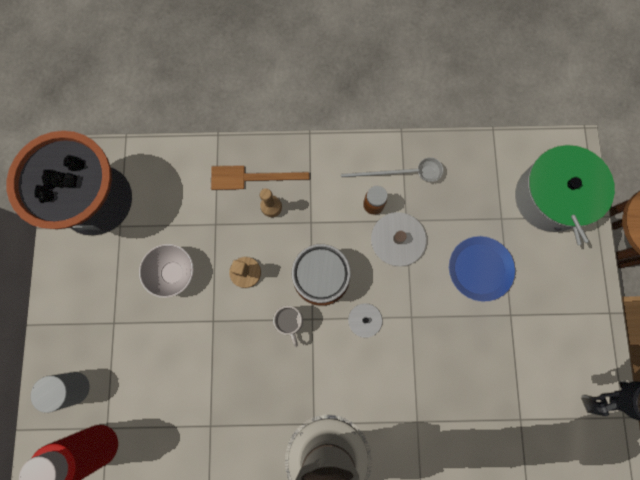

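The scene view shows the tamper with its foot at about (411,318), the pot at (358,240), the lid at (273,222) and the plate at (267,177). In the top view the tamper is at (245,271), the pot mouth at (321,272), the lid at (399,239) and the plate at (482,268).

```bash
cat > h.py <<'E'
import numpy as np,cv2,pickle
def ray(f,uv,z):
    uv=np.atleast_2d(np.asarray(uv,float))
    d=np.c_[(uv[:,0]-f["cx"])/f["fx"],(uv[:,1]-f["cy"])/f["fy"],np.ones(len(uv))]@f["R"]
    c=-f["R"].T@f["t"]
    return c+d*((z-c[2])/d[:,2])[:,None]
def proj(f,X):
    p=np.atleast_2d(X)@f["R"].T+f["t"]
    return np.c_[p[:,0]/p[:,2]*f["fx"]+f["cx"],p[:,1]/p[:,2]*f["fy"]+f["cy"]]
def big(m):
    c,_=cv2.findContours(m.astype(np.uint8),cv2.RETR_EXTERNAL,cv2.CHAIN_APPROX_NONE)
    return max(c,key=cv2.contourArea)[:,0,:]
def circ(P):
    A=np.c_[2*P[:,:2],np.ones(len(P))];b=(P[:,:2]**2).sum(1)
    s=np.linalg.lstsq(A,b,rcond=None)[0];return s[:2],np.sqrt(s[2]+s[:2]@s[:2])
E
python3 - <<'E'
from h import *
d=pickle.load(open("f0.pkl","rb"))
T=d["top"];S=d["scene"]
def crop(f,x,y,w,h,k):
    return cv2.resize(f["pixels"][y:y+h,x:x+w,::-1],None,fx=k,fy=k,interpolation=cv2.INTER_CUBIC)
a=crop(T,215,215,200,150,4);cv2.imwrite("pics/topc.png",a)
a=crop(S,230,180,200,150,4);cv2.imwrite("pics/scc.png",a)
for n,f in d.items():
    h=cv2.cvtColor(f["pixels"],cv2.COLOR_RGB2HSV)
    m=(h[...,0]>105)&(h[...,0]<130)&(h[...,1]>150)
    c=big(m);print(n,"blue",[ (z,*[np.round(q,4) for q in circ(ray(f,c,z))]) for z in(.018,)])
    w=(h[...,0]<22)&(h[...,1]>85)
    b=np.zeros_like(w);x0,y0,x1,y1=(220,250,270,295) if n=="top" else (380,255,440,340)
    b[y0:y1,x0:x1]=1
    c=big(w&b);print("tamper",cv2.boundingRect(c),h[271,252] if n=="top" else h[320,412])
    np.save(n+"_tam.npy",c)
E
```

```text
scene blue [(0.018, array([ 0.5114, -0.4468]), np.float64(0.0889))]
tamper (389, 267, 44, 69) [ 17 102 160]
top blue [(0.018, array([ 0.4753, -0.5289]), np.float64(0.019))]
tamper (230, 257, 31, 31) [ 16 122  88]
```

View pics/topc.png

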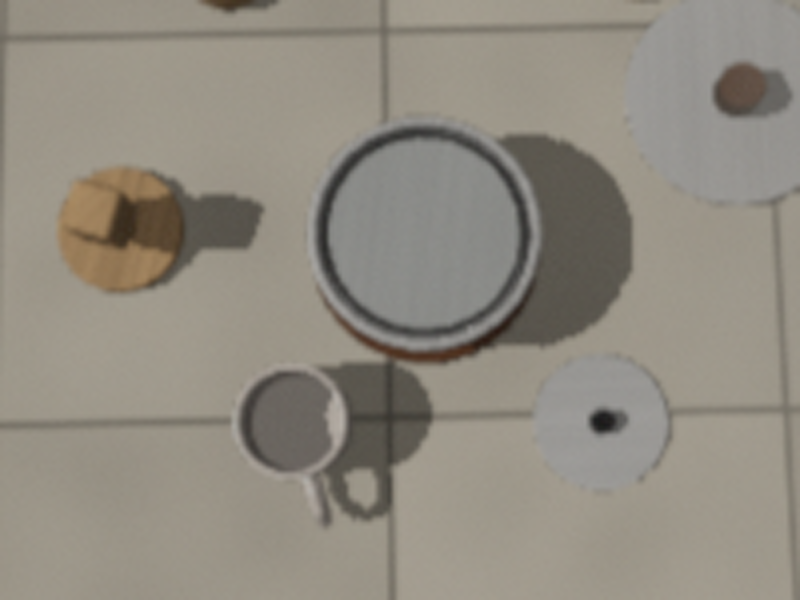

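View pics/scc.png

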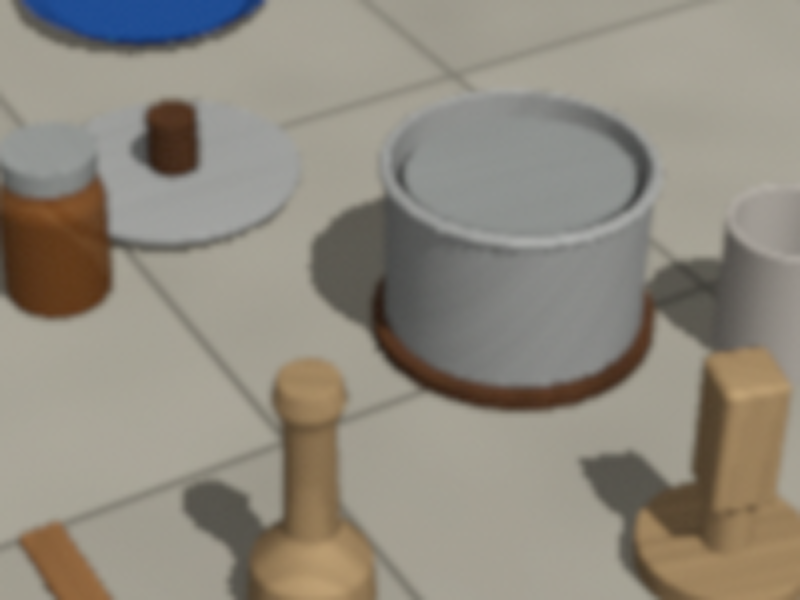

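The crops show the tamper foot centred near crop (121,230), which is top pixel (245,272), with its grip yawed about 20°. The pot's outer rim is near crop (424,234), and the lid knob near (741,88). I'll fit these properly with masks next.

```bash
python3 - <<'E'
from h import *
d=pickle.load(open("f0.pkl","rb"))
T=d["top"];S=d["scene"]
def fit(f,m,box,z,name):
    b=np.zeros(m.shape,bool);x0,y0,x1,y1=box;b[y0:y1,x0:x1]=1
    c=big(cv2.morphologyEx((m&b).astype(np.uint8),cv2.MORPH_OPEN,np.ones((3,3))))
    P=ray(f,c,z);o,r=circ(P)
    for _ in range(5):
        e=abs(np.hypot(*(P[:,:2]-o).T)-r);k=e<max(.0025,np.percentile(e,50));o,r=circ(P[k])
    print(name,o.round(4),round(r,4),k.mean().round(2),cv2.boundingRect(c));return o
for n,f in d.items():
    lab=cv2.cvtColor(f["pixels"],cv2.COLOR_RGB2LAB).astype(int);h=cv2.cvtColor(f["pixels"],cv2.COLOR_RGB2HSV).astype(int)
    t=n=="top"
    px=lambda x,y:(h[y,x].tolist(),lab[y,x].tolist())
    print(n,[px(*p) for p in ([(400,255),(440,300),(340,345),(482,268)] if t else [(290,235),(350,290),(250,205),(267,177)])])
    bl=lab[...,2]<105
    fit(f,bl,(430,220,530,310) if t else (220,150,310,200),.018,"blue")
    gray=(lab[...,2]<131)&(lab[...,0]>110)
    fit(f,gray,(360,205,435,275) if t else (238,195,310,245),.015,"lid")
    fit(f,gray,(285,235,355,310) if t else (320,200,400,285),.112,"pot")
    w=(h[...,0]<22)&(h[...,1]>85)
    fit(f,w,(225,250,265,292) if t else (385,295,440,338),.018 if t else 0.018,"foot")
    kn=(lab[...,1]>134)
    fit(f,kn,(385,225,412,248) if t else (262,203,284,212),.055,"knob")
# tamper top-face corners, by hand from crops
print("corners top",ray(T,np.array([[80,178],[125,194],[111,240],[64,222]])/4+[215-.375,215-.375],.125).round(4).tolist())
print("corners sc",ray(S,np.array([[706,357],[768,349],[789,385],[727,396]])/4+[230-.375,180-.375],.125).round(4).tolist())
E
```

```text
scene [([45, 3, 161], [169, 127, 129]), ([25, 26, 166], [171, 127, 136]), ([23, 25, 164], [168, 127, 135]), ([108, 199, 146], [85, 139, 85])]
blue [ 0.5106 -0.4486] 0.0907 0.77 (235, 159, 64, 32)
lid [ 0.6041 -0.2126] 0.0784 0.5 (238, 206, 67, 35)
pot [0.5297 0.0597] 0.1247 0.5 (325, 203, 68, 73)
foot [0.5149 0.2378] 0.0494 0.5 (389, 295, 44, 41)
knob [ 0.6025 -0.212 ] 0.0126 0.92 (268, 206, 10, 6)
top [([20, 10, 151], [158, 128, 130]), ([20, 29, 157], [160, 128, 135]), ([21, 31, 158], [161, 128, 136]), ([112, 129, 136], [94, 136, 97])]
blue [ 0.5076 -0.4531] 0.089 0.61 (455, 237, 60, 63)
lid [ 0.5985 -0.2158] 0.0756 0.69 (372, 213, 53, 52)
pot [0.4918 0.0095] 0.0621 0.99 (297, 250, 48, 47)
foot [0.5099 0.2264] 0.0429 0.99 (230, 257, 31, 31)Traceback (most recent call last):
  File "<stdin>", line 24, in <module>
  File "<stdin>", line 6, in fit
  File "h.py", line 12, in big
    return max(c,key=cv2.contourArea)[:,0,:]
           ~~~^^^^^^^^^^^^^^^^^^^^^^^
ValueError: max() iterable argument is empty
```

```bash
python3 - <<'E'
from h import *
d=pickle.load(open("f0.pkl","rb"))
T=d["top"];S=d["scene"]
for n,f,p,o in(("top",T,[[80,178],[125,194],[111,240],[64,222]],(215,215)),("sc",S,[[706,357],[768,349],[789,385],[727,396]],(230,180))):
    C=ray(f,np.array(p)/4+np.array(o)-.375,.125)[:,:2]
    print(n,C.mean(0).round(4),[(np.degrees(np.arctan2(*(C[(i+1)%4]-C[i])[::-1]))).round(1) for i in range(4)],[np.linalg.norm(C[(i+1)%4]-C[i]).round(3) for i in range(4)])
print(ray(T,np.array([[424.5,234]])/4+214.625,.112))
P=ray(S,np.array([[379,166],[660,170],[519,91],[519,247]])/4+[229.625,179.625],.112);print(P.round(4),circ(P))
E
```

```text
top [0.5105 0.2248] [np.float64(-110.7), np.float64(163.8), np.float64(68.0), np.float64(-19.1)] [np.float64(0.032), np.float64(0.031), np.float64(0.033), np.float64(0.031)]
sc [0.5142 0.2304] [np.float64(161.5), np.float64(71.6), np.float64(-14.9), np.float64(-108.5)] [np.float64(0.031), np.float64(0.028), np.float64(0.031), np.float64(0.029)]
[[0.49082408 0.00884781 0.112     ]]
[[ 0.5647 -0.024   0.112 ]
 [ 0.4341  0.0558  0.112 ]
 [ 0.4549 -0.052   0.112 ]
 [ 0.5406  0.0781  0.112 ]] (array([0.49767925, 0.01306387]), np.float64(0.07723772508593249))
```

>>> play_rows(
  increments="0 0 0 3.5 -1.4 -0.4 0;0 0 0 3.5 -1.4 -0.4 0;0 0 0 3.5 -1.4 -0.4 0;0 0 0 3.5 -1.4 -0.4 0;0 0 0 3.5 -1.4 -0.4 0;0 0 0 3.5 -1.4 -0.4 0",
)

```text
t: 0.6
tool_pos: [0.3701, -0.4761, 0.2691]
orientation: [-0.0, 0.989, 0.151, -0.0]
ft_force: [0.4, 0.0, 0.1]
grip_width: 1.004
finger_force: 0.0
```

>>> play_rows(
  increments="0 0 0 3.5 -1.4 -0.4 0;0 0 0 3.5 -1.4 -0.4 0;0 0 0 3.5 -1.4 -0.4 0;0 0 0 3.5 -1.4 -0.4 0;0 0 0 3.5 -1.4 -0.4 0;0 0 0 3.5 -1.4 -0.4 0;0 0 0 0 0 0 0;0 0 0 0 0 0 0",
)

```text
t: 1.27
tool_pos: [0.547, -0.3311, 0.2932]
orientation: [-0.001, 0.988, 0.154, 0.001]
ft_force: [-1.2, 0.0, 0.1]
grip_width: 1.002
finger_force: 0.0
```

```bash
cat >> h.py <<'E'
from scipy.spatial.transform import Rotation as Ro
def wrist(sensors,cams):
    s=sensors.get_state();f=dict(cams.grab_frame("wrist"))
    w,x,y,z=s["orientation"];R=Ro.from_quat([x,y,z,w]).as_matrix();H=f["hand_eye"]
    Rc=R@H[:3,:3];tc=R@H[:3,3]+s["tool_pos"]
    f["R"]=Rc.T;f["t"]=-Rc.T@tc;return s,f
def yaw(s):
    w,x,y,z=s["orientation"];R=Ro.from_quat([x,y,z,w]).as_matrix();return np.degrees(np.arctan2(R[1,0],R[0,0])),R
def togo(s,xyz):
    _,R=yaw(s);return (R.T@(np.array(xyz)-s["tool_pos"])*100).round(2)
E
python3 - <<'E'
from rig import sensors,cams
from h import *
s,f=wrist(sensors,cams);pickle.dump(f,open("w1.pkl","wb"))
cv2.imwrite("pics/w1.png",f["pixels"][:,:,::-1])
print(s["t"],s["tool_pos"],yaw(s)[0],s["q"].round(2),f["hand_eye"].round(3).tolist(),f["fx"])
print(proj(f,[[.5105,-.45,.004],[.601,-.214,.015]]))
E
```

```text
1.2667 [ 0.5470135  -0.33109787  0.29316777] 17.72516336008585 [ 0.91  0.47 -0.57  1.52  0.26  1.23 -0.96] [[0.0, -0.949, -0.314, 0.081], [1.0, 0.0, -0.0, 0.001], [0.0, -0.314, 0.949, -0.129], [0.0, 0.0, 0.0, 1.0]] 336.72665333489675
[[397.2822156  256.12351793]
 [236.88255227 129.36843911]]
```

View pics/w1.png

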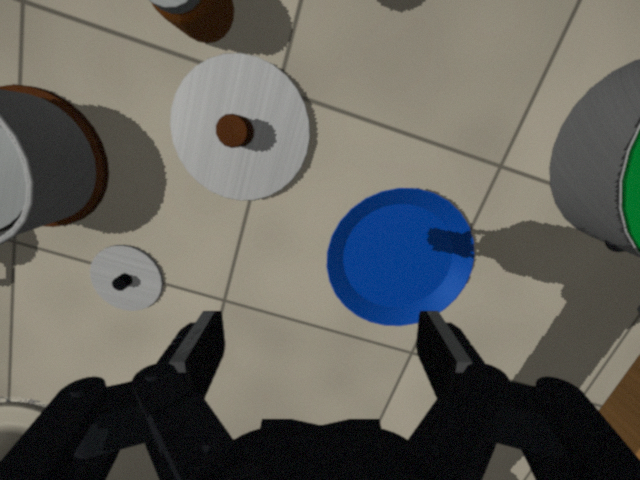

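The wrist view shows the lid at (241,127) with its knob at (234,130), the plate at (401,256), and the pot at the left edge. I'll fit circles to the lid and plate here.

```bash
cat >> h.py <<'E'
def fit(f,m,box,z,name):
    b=np.zeros(m.shape,bool);x0,y0,x1,y1=box;b[y0:y1,x0:x1]=1
    c=big(cv2.morphologyEx((m&b).astype(np.uint8),cv2.MORPH_OPEN,np.ones((3,3))))
    P=ray(f,c,z);o,r=circ(P)
    for _ in range(8):
        e=abs(np.hypot(*(P[:,:2]-o).T)-r);k=e<max(.0015,np.percentile(e,50));o,r=circ(P[k])
    print(name,o.round(4),round(r,4),k.mean().round(2));return o
E
python3 - <<'E'
from h import *
f=pickle.load(open("w1.pkl","rb"))
lab=cv2.cvtColor(f["pixels"],cv2.COLOR_RGB2LAB).astype(int)
fit(f,lab[...,2]<108,(300,170,500,350),.018,"blue")
print(lab[160,240],lab[220,200],lab[130,226],lab[125,250])
fit(f,(lab[...,2]<132)&(lab[...,0]>110),(160,45,325,215),.015,"lid")
fit(f,lab[...,1]>136,(205,105,265,155),.055,"knob")
E
```

```text
blue [ 0.509  -0.4507] 0.0934 0.92
[157 127 129] [153 127 137] [ 51 141 147] [ 11 132 134]
lid [ 0.6005 -0.2178] 0.0787 1.0
knob [ 0.6007 -0.2181] 0.0149 0.98
```

>>> play_rows(
  increments="0 0 0 0.3 -3.9 0 0;0 0 0 0.3 -3.9 0 0;0 0 0 0.3 -3.9 0 0;0 0 0 0.3 -3.9 0 0;0 0 0 0.3 -3.9 0 0;0 0 0 0.3 -3.9 0 0",
)

```text
t: 1.82
tool_pos: [0.4903, -0.1066, 0.2929]
orientation: [0.0, 0.989, 0.149, -0.001]
ft_force: [0.6, 0.1, 0.0]
grip_width: 1.001
finger_force: 0.0
```

>>> play_rows(
  increments="0 0 0 0.3 -3.9 0 0;0 0 0 0.3 -3.9 0 0;0 0 0 0.3 -3.9 0 0;0 0 0 0.3 -3.9 0 0;0 0 0 0.3 -3.9 0 0;0 0 0 0.3 -3.9 0 0;0 0 0 0 0 0 0;0 0 0 0 0 0 0",
)

```text
t: 2.48
tool_pos: [0.4388, 0.1232, 0.2933]
orientation: [0.0, 0.988, 0.152, 0.0]
ft_force: [0.5, -0.3, -0.8]
grip_width: 0.999
finger_force: 0.0
```

```bash
python3 - <<'E'
from rig import sensors,cams
from h import *
s,f=wrist(sensors,cams);pickle.dump((s,f),open("w2.pkl","wb"))
cv2.imwrite("pics/w2.png",f["pixels"][:,:,::-1])
print(s["t"],s["tool_pos"],yaw(s)[0],s["q"].round(2))
print(proj(f,[[.512,.2275,.018],[.512,.2275,.125],[.493,.011,.112]]))
E
```

```text
2.4833 [0.43883661 0.12318531 0.29334153] 17.49987353922182 [ 0.48  0.13 -0.87  1.95  0.11  1.11 -1.7 ]
[[250.38055536 115.7253257 ]
 [224.79223187 108.71476455]
 [451.14534921 205.70790511]]
```

View pics/w2.png

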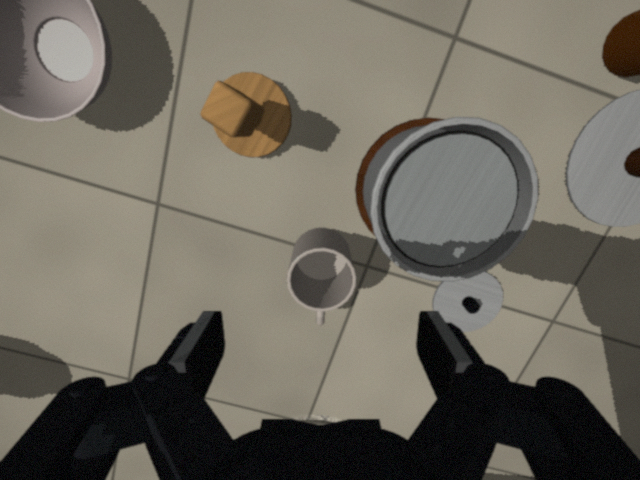

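The wrist view shows the tamper foot at (250,115), with grip-top corners near (219,82), (251,103), (236,137) and (203,113). The pot rim spans about 371–538 by 118–279.

```bash
python3 - <<'E'
from h import *
s,f=pickle.load(open("w2.pkl","rb"))
lab=cv2.cvtColor(f["pixels"],cv2.COLOR_RGB2LAB).astype(int);h=cv2.cvtColor(f["pixels"],cv2.COLOR_RGB2HSV).astype(int)
fit(f,(h[...,0]<22)&(h[...,1]>85),(190,60,300,170),.018,"foot")
b=lab[...,2]<132
c=big((b&(np.arange(640)[None]>360)&(np.arange(640)[None]<560)&(np.arange(480)[:,None]>100)&(np.arange(480)[:,None]<300)).astype(np.uint8))
for lo in(440,470):
    P=ray(f,c[(c[:,0]>lo)&(c[:,1]<(265))],.112);o,r=circ(P)
    for _ in range(8):
        e=abs(np.hypot(*(P[:,:2]-o).T)-r);k=e<max(.0015,np.percentile(e,50));o,r=circ(P[k])
    print("pot",o,r,k.mean(),len(P))
P=ray(f,[[371,206],[538,188],[463,118],[453,279]],.112);print(circ(P))
C=ray(f,[[219,82],[251,103],[236,137],[203,113]],.125)[:,:2]
print(C.mean(0),[(np.degrees(np.arctan2(*(C[(i+1)%4]-C[i])[::-1]))).round(1) for i in range(4)],[np.linalg.norm(C[(i+1)%4]-C[i]).round(3) for i in range(4)])
x=cv2.resize(f["pixels"][60:180,180:340,::-1],None,fx=5,fy=5,interpolation=cv2.INTER_CUBIC);cv2.imwrite("pics/w2c.png",x)
E
```

```text
foot [0.5122 0.2298] 0.0465 0.5
pot [0.49373465 0.00938136] 0.07704987669771056 0.9953488372093023 215
pot [0.49374373 0.00935663] 0.07702781742755772 0.9945945945945946 185
(array([0.49451077, 0.00913053]), np.float64(0.07657644243122715))
[0.51233954 0.22547564] [np.float64(-104.7), np.float64(169.0), np.float64(71.3), np.float64(-16.0)] [np.float64(0.029), np.float64(0.03), np.float64(0.032), np.float64(0.028)]
```

View pics/w2c.png

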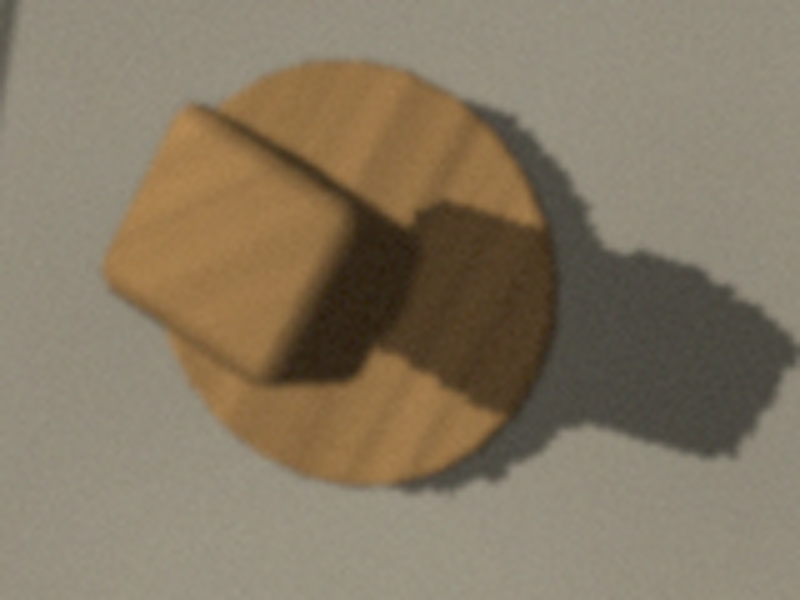

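The crop shows grip-top corners at (190,103), (353,202), (265,385) and (103,275), and the foot ellipse spans about 160–555 by 58–487.

```bash
python3 - <<'E'
from h import *
s,f=pickle.load(open("w2.pkl","rb"))
q=lambda p:np.array(p)/5+np.array([180,60])-.4
C=ray(f,q([[190,103],[353,202],[265,385],[103,275]]),.125)[:,:2]
print(C.mean(0),[(np.degrees(np.arctan2(*(C[(i+1)%4]-C[i])[::-1]))).round(1) for i in range(4)],[np.linalg.norm(C[(i+1)%4]-C[i]).round(3) for i in range(4)])
print(circ(ray(f,q([[340,58],[555,270],[375,487],[505,412],[455,95],[285,470],[260,78],[195,395]]),.018)))
E
```

```text
[0.51246219 0.22729151] [np.float64(-102.6), np.float64(167.1), np.float64(73.2), np.float64(-15.7)] [np.float64(0.029), np.float64(0.033), np.float64(0.031), np.float64(0.031)]
(array([0.5120138 , 0.22786856]), np.float64(0.04480365477679858))
```

>>> play_rows(
  increments="0 0 0 2.53 -1.94 0 0;0 0 0 2.53 -1.94 0 0;0 0 0 2.53 -1.94 0 0;0 0 0 2.53 -1.94 0 0",
)

```text
t: 2.87
tool_pos: [0.5152, 0.2239, 0.2924]
orientation: [0.001, 0.989, 0.148, -0.0]
ft_force: [0.1, -0.6, 0.4]
grip_width: 0.996
finger_force: 0.0
```

>>> play_rows(
  increments="0 0 -7 0 0 0 0;0 0 -7 0 0 0 0;0 0 -7 0 0 0 0;0 0 -7 0 0 0 0;0 0 -7 0 0 0 0;0 0 -7 0 0 0 0;0 0 -7 0 0 0 0;0 0 -7 0 0 0 0",
)

```text
t: 3.53
tool_pos: [0.5143, 0.2231, 0.2924]
orientation: [0.001, 0.802, 0.598, -0.001]
ft_force: [-0.1, 0.3, -0.0]
grip_width: 0.999
finger_force: 0.0
```

>>> play_rows(
  increments="0 0 0 0 0 2 0;0 0 0 0 0 2 0;0 0 0 0 0 2 0;0 0 0 0 0 0 0;0 0 0 0 0 0 0",
)

```text
t: 3.95
tool_pos: [0.5133, 0.2239, 0.2321]
orientation: [-0.0, 0.803, 0.596, -0.002]
ft_force: [0.6, -1.3, 0.0]
grip_width: 0.998
finger_force: 0.0
```

```bash
python3 - <<'E'
from rig import sensors
from h import *
s=sensors.get_state();print(s["t"],s["tool_pos"],yaw(s),s["q"].round(2),togo(s,[.512,.2277,.092]))
E
```

```text
3.95 [0.51325579 0.22390701 0.23205206] (np.float64(73.1377716147817), array([[ 0.29007036,  0.95700124, -0.0027961 ],
       [ 0.9570017 , -0.29007606, -0.00190387],
       [-0.00263309, -0.00212362, -0.99999428]])) [ 0.32  0.52 -1.03  1.78  0.49  1.13 -1.17] [ 0.36 -0.2  14.  ]
```

>>> play_rows(
  increments="0 0 0 0.36 -0.2 2.5 0;0 0 0 0 0 2.5 0;0 0 0 0 0 2.5 0;0 0 0 0 0 2.5 0;0 0 0 0 0 2 0;0 0 0 0 0 2 0;0 0 0 0 0 0 0;0 0 0 0 0 0 0",
)

```text
t: 4.62
tool_pos: [0.5126, 0.2302, 0.0937]
orientation: [0.0, 0.802, 0.597, -0.0]
ft_force: [-0.6, -0.2, 1.0]
grip_width: 0.997
finger_force: 0.0
```

>>> play_rows(
  increments="0 0 0 0 0 0 0.3;0 0 0 0 0 0 0.5;0 0 0 0 0 0 0.7;0 0 0 0 0 0 1;0 0 0 0 0 0 1;0 0 0 0 0 0 1;0 0 0 0 0 0 1;0 0 0 0 0 0 1",
  grip_force=80,
)

```text
t: 5.28
tool_pos: [0.5128, 0.2314, 0.0945]
orientation: [0.0, 0.802, 0.597, 0.001]
ft_force: [-0.8, -0.2, 7.1]
grip_width: 0.394
finger_force: 79.9
```

>>> play_rows(
  increments="0 0 0 0 0 -1 1;0 0 0 0 0 -2 1;0 0 0 0 0 -2.5 1;0 0 0 0 0 -2.5 1;0 0 0 0 0 -2 1;0 0 0 0 0 -1 1;0 0 0 0 0 0 1;0 0 0 0 0 0 1",
)

```text
t: 5.95
tool_pos: [0.5118, 0.2304, 0.203]
orientation: [0.0, 0.802, 0.597, -0.0]
ft_force: [-0.2, -0.1, -3.2]
grip_width: 0.388
finger_force: 80.0
```

```bash
python3 - <<'E'
from rig import sensors,cams
from h import *
s,f=wrist(sensors,cams);print(s["t"],s["tool_pos"],yaw(s),s["ft_force"],s["grip_width"],togo(s,[.4937,.0094,.22]))
g=cams.grab_frame("scene")["pixels"];a=np.hstack([f["pixels"],g])
cv2.imwrite("pics/g1.png",cv2.resize(a,(800,300))[:,:,::-1])
E
```

```text
5.95 [0.51184899 0.23035244 0.20297932] (np.float64(73.33108810860668), array([[ 2.86840712e-01,  9.57978290e-01,  3.60664622e-05],
       [ 9.57978071e-01, -2.86840621e-01, -6.87919732e-04],
       [-6.48666842e-04,  2.31874266e-04, -9.99999763e-01]])) [-0.24657815 -0.13349051 -3.23993778] 0.38815833462196764 [-21.69   4.6   -1.69]
```

View pics/g1.png

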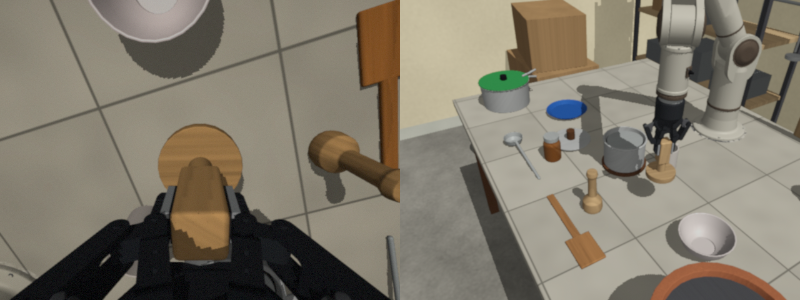

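>>> play_rows(
  increments="0 0 0 0 0 -1.5 1;0 0 0 0 0 -1.5 1;0 0 0 0 0 -1 1",
)

```text
t: 6.3
tool_pos: [0.5115, 0.2308, 0.2428]
orientation: [-0.0, 0.802, 0.597, -0.001]
ft_force: [0.1, 0.6, -3.0]
grip_width: 0.39
finger_force: 80.1
```

>>> play_rows(
  increments="0 0 0 -2.68 0.57 0 1;0 0 0 -2.68 0.57 0 1;0 0 0 -2.68 0.57 0 1;0 0 0 -2.68 0.57 0 1;0 0 0 -2.68 0.57 0 1;0 0 0 -2.68 0.57 0 1;0 0 0 -2.68 0.57 0 1;0 0 0 -2.68 0.57 0 1",
)

```text
t: 6.97
tool_pos: [0.4933, 0.011, 0.2425]
orientation: [-0.0, 0.802, 0.597, -0.001]
ft_force: [0.9, 0.0, -3.2]
grip_width: 0.39
finger_force: 80.2
```

>>> play_rows(
  increments="0 0 0 0 0 0 1;0 0 0 0 0 0 1;0 0 0 0 0 0 1",
)

```text
t: 7.22
tool_pos: [0.4939, 0.0128, 0.2429]
orientation: [-0.001, 0.802, 0.597, -0.0]
ft_force: [0.1, 0.3, -1.9]
grip_width: 0.387
finger_force: 80.1
```

```bash
python3 - <<'E'
from rig import sensors,cams
from h import *
s,f=wrist(sensors,cams);print(s["t"],s["tool_pos"],yaw(s),s["ft_force"],s["grip_width"])
lab=cv2.cvtColor(f["pixels"],cv2.COLOR_RGB2LAB).astype(int)
a=np.hstack([f["pixels"],cams.grab_frame("top")["pixels"]])
cv2.imwrite("pics/g2.png",cv2.resize(a,(800,300))[:,:,::-1])
print(togo(s,[.4937,.012,.175]))
E
```

```text
7.2167 [0.49392407 0.01276549 0.24289358] (np.float64(73.33633151164582), array([[ 2.86753063e-01,  9.58004288e-01, -6.82129900e-04],
       [ 9.58004385e-01, -2.86752554e-01,  7.55440034e-04],
       [ 5.28112301e-04, -8.70108179e-04, -9.99999482e-01]])) [ 0.08653269  0.30478312 -1.93728615] 0.3871620292256883
[-0.08  0.01  6.79]
```

View pics/g2.png

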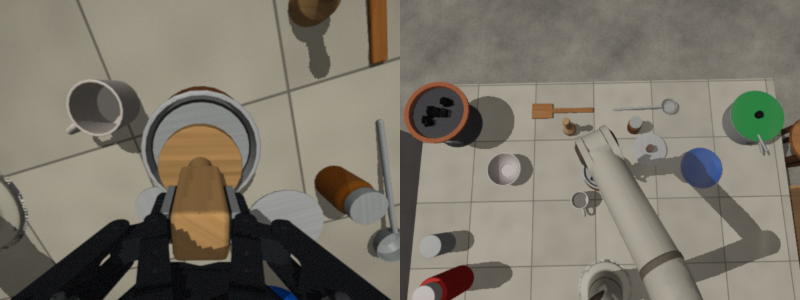

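The foot is centred over the pot mouth (foot at 200, rim spanning 145–260). Pressing down now.

>>> play_rows(
  increments="0 0 0 0 0 1.5 1;0 0 0 0 0 1 1;0 0 0 0 0 0.7 1;0 0 0 0 0 0.6 1;0 0 0 0 0 0.6 1;0 0 0 0 0 0.6 1;0 0 0 0 0 0.6 1;0 0 0 0 0 0 1",
)

```text
t: 7.98
tool_pos: [0.4941, 0.0127, 0.1866]
orientation: [-0.0, 0.802, 0.598, 0.0]
ft_force: [-0.8, -0.3, -2.9]
grip_width: 0.391
finger_force: 80.2
```

>>> play_rows(
  increments="0 0 0 0 0 0.4 1;0 0 0 0 0 0.4 1;0 0 0 0 0 0.4 1;0 0 0 0 0 0 1;0 0 0 0 0 0 1",
)

```text
t: 8.4
tool_pos: [0.4942, 0.012, 0.1749]
orientation: [0.0, 0.802, 0.597, -0.0]
ft_force: [0.5, -0.4, -3.7]
grip_width: 0.385
finger_force: 80.5
```

>>> play_rows(
  increments="0 0 0 0 0 0.2 1;0 0 0 0 0 0.2 1;0 0 0 0 0 0 1",
)

```text
t: 8.65
tool_pos: [0.4944, 0.0121, 0.1712]
orientation: [0.0, 0.802, 0.597, -0.0]
ft_force: [-1.5, -0.5, 0.2]
grip_width: 0.388
finger_force: 80.8
```

>>> play_rows(
  increments="0 0 0 0 0 0.2 1;0 0 0 0 0 0.2 1;0 0 0 0 0 0 1",
)

```text
t: 8.9
tool_pos: [0.4946, 0.0124, 0.1683]
orientation: [0.001, 0.802, 0.597, -0.0]
ft_force: [-3.4, -0.7, 12.7]
grip_width: 0.387
finger_force: 81.9
```

```bash
python3 - <<'E'
from rig import sensors,cams
from h import *
s,f=wrist(sensors,cams);print(s["t"],s["tool_pos"],s["ft_force"],s["moment"])
pickle.dump((s,f),open("w3.pkl","wb"))
h=cv2.cvtColor(f["pixels"],cv2.COLOR_RGB2HSV).astype(int)
# foot far edge along column 320..., wood mask rows
for u in (300,320,340):
    w=((h[:,u,0]<22)&(h[:,u,1]>85)); r=np.where(w)[0]; print(u,r[r>150][:3] if len(r) else None, r[:5])
# expected rows for far foot edge if underside at TCP-.0945
_,R=yaw(s);
for off in(.0945,.085,.075):
    p=s["tool_pos"]+R@[.045-.0027,0,off-.018];print(off,proj(f,p))
E
```

```text
8.9 [0.49461916 0.0123783  0.16826503] [-3.42897255 -0.74395168 12.68218878] [-0.40915809  1.21858812  0.00558078]
300 [166 202 203] [141 142 143 144 145]
320 [199 200 201] [139 140 141 142 143]
340 [202 203 204] [141 142 143 144 145]
0.0945 [[319.55869169 199.75157011]]
0.085 [[319.54288584 202.70838106]]
0.075 [[319.52461833 206.12569511]]
```

>>> play_rows(
  increments="0 0 0 0 0 0.15 1;0 0 0 0 0 0.15 1;0 0 0 0 0 0 1;0 0 0 0 0 0 1;0 0 0 0 0 0 1",
)

```text
t: 9.37
tool_pos: [0.4953, 0.0131, 0.1678]
orientation: [0.002, 0.802, 0.597, -0.0]
ft_force: [-11.8, -0.5, 38.1]
grip_width: 0.39
finger_force: 84.3
```

>>> play_rows(
  increments="0 0 0 0 0 -0.3 1;0 0 0 0 0 -0.3 1;0 0 0 0 0 -0.3 1;0 0 0 0 0 -1 1;0 0 0 0 0 -2 1;0 0 0 0 0 -2.5 1;0 0 0 0 0 -2.5 1;0 0 0 0 0 -1 1",
)

```text
t: 10.03
tool_pos: [0.4957, 0.0131, 0.2662]
orientation: [0.001, 0.802, 0.597, 0.002]
ft_force: [0.8, 0.4, -3.4]
grip_width: 0.385
finger_force: 80.2
```

>>> play_rows(
  increments="0 0 0 0 0 0 1;0 0 0 0 0 0 1",
)

```text
t: 10.2
tool_pos: [0.4942, 0.0119, 0.263]
orientation: [0.0, 0.802, 0.597, -0.0]
ft_force: [-0.8, 0.1, -3.8]
grip_width: 0.387
finger_force: 80.2
```

```bash
python3 - <<'E'
from rig import sensors,cams
from h import *
s,f=wrist(sensors,cams);print(s["t"],s["tool_pos"],yaw(s),s["ft_force"],s["q"].round(2))
pickle.dump((s,f),open("w4.pkl","wb"))
h=cv2.cvtColor(f["pixels"],cv2.COLOR_RGB2HSV).astype(int);_,R=yaw(s)
for u in (260,290,320,350,380):
    r=np.where((h[:,u,0]<22)&(h[:,u,1]>85)&(np.arange(480)>185))[0]; print(u,r[:3])
p=s["tool_pos"]+R@[.045-.0027,0,.0765];print(proj(f,p))
print("to plate",togo(s,[.509,-.4507,.26]))
E
```

```text
10.2 [0.49415829 0.01192951 0.26296498] (np.float64(73.3062953546694), array([[ 2.87255236e-01,  9.57854035e-01,  2.78059454e-04],
       [ 9.57853922e-01, -2.87255013e-01, -6.48847549e-04],
       [-5.41627271e-04,  4.52725194e-04, -9.99999751e-01]])) [-0.77663983  0.06334096 -3.81823361] [ 0.86  0.36 -1.13  1.9   0.36  1.11 -0.7 ]
260 [236 237 238]
290 [206 207 208]
320 [199 200 201]
350 [207 208 209]
380 [238 239 240]
[[319.55808571 199.75262163]]
to plate [-43.89  14.71   0.33]
```

>>> play_rows(
  increments="0 0 0 -3.64 1.23 0 1;0 0 0 -3.64 1.23 0 1;0 0 0 -3.64 1.23 0 1;0 0 0 -3.64 1.23 0 1;0 0 0 -3.64 1.23 0 1;0 0 0 -3.64 1.23 0 1;0 0 0 0 0 0 1;0 0 0 0 0 0 1",
)

```text
t: 10.92
tool_pos: [0.5007, -0.2212, 0.2606]
orientation: [-0.002, 0.804, 0.595, -0.001]
ft_force: [0.7, 2.0, -4.1]
grip_width: 0.389
finger_force: 80.2
```

```bash
python3 - <<'E'
from rig import sensors,cams
from h import *
s,f=wrist(sensors,cams);pickle.dump((s,f),open("w5.pkl","wb"))
print(s["t"],s["tool_pos"])
P=proj(f,[[.4937,.0094,.112]])[0];print(P)
u,v=np.clip(P.astype(int)-[80,60],0,[480,360]);print(u,v)
a=cv2.resize(f["pixels"][v:v+120,u:u+160],None,fx=5,fy=5,interpolation=cv2.INTER_CUBIC)
cv2.imwrite("pics/p5.png",a[:,:,::-1])
h=cv2.cvtColor(f["pixels"],cv2.COLOR_RGB2LAB)
print(h[int(P[1]),u:u+160:2,0].tolist());print(h[v:v+120:2,int(P[0]),0].tolist())
E
```

```text
10.9167 [ 0.50066262 -0.22117139  0.26063657]
[207.52462833 -86.68280975]
127 0
[48, 20, 18, 17, 15, 14, 17, 15, 10, 17, 24, 14, 9, 17, 15, 16, 7, 10, 15, 12, 15, 6, 16, 12, 11, 10, 0, 7, 5, 5, 8, 3, 14, 21, 15, 16, 20, 29, 27, 20, 27, 27, 16, 24, 28, 14, 17, 29, 20, 7, 12, 12, 20, 12, 3, 9, 15, 15, 14, 18, 10, 12, 16, 20, 14, 20, 23, 16, 20, 14, 12, 63, 143, 147, 110, 61, 71, 69, 70, 68]
[153, 153, 154, 153, 159, 158, 154, 153, 151, 151, 155, 153, 154, 155, 153, 151, 147, 148, 100, 115, 172, 158, 159, 113, 63, 41, 48, 40, 28, 16, 21, 19, 37, 70, 77, 80, 82, 81, 80, 78, 79, 83, 86, 108, 135, 147, 148, 149, 151, 152, 150, 154, 152, 155, 155, 153, 152, 151, 155, 130]
```

View pics/p5.png

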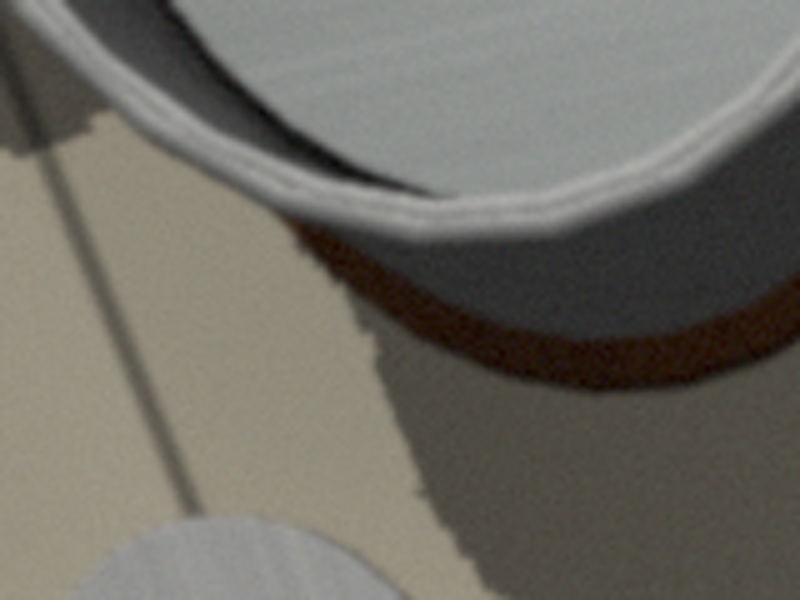

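The pot crop shows the sprung plate well below the rim, with no sign that it rocked back. On to the serving plate.

>>> play_rows(
  increments="0 0 0 -3.6 1.22 0 1;0 0 0 -3.6 1.22 0 1;0 0 0 -3.6 1.22 0 1;0 0 0 -3.6 1.22 0 1;0 0 0 -3.6 1.22 0 1;0 0 0 -3.6 1.22 0 1;0 0 0 0 0 0 1;0 0 0 0 0 0 1",
)

```text
t: 11.63
tool_pos: [0.5098, -0.4472, 0.2609]
orientation: [-0.001, 0.803, 0.596, -0.0]
ft_force: [-0.9, 1.1, -3.7]
grip_width: 0.39
finger_force: 81.5
```

```bash
python3 - <<'E'
from rig import sensors,cams
from h import *
s,f=wrist(sensors,cams);pickle.dump((s,f),open("w6.pkl","wb"))
lab=cv2.cvtColor(f["pixels"],cv2.COLOR_RGB2LAB).astype(int)
c=fit(f,lab[...,2]<108,(0,0,640,300),.018,"blue")
print(s["t"],s["tool_pos"],yaw(s)[0],s["q"].round(2),togo(s,[.5098,-.448,.105]))
T=cams.grab_frame("top");l=cv2.cvtColor(T["pixels"],cv2.COLOR_RGB2LAB).astype(int)
E
```

```text
blue [ 0.5089 -0.4505] 0.0936 0.66
11.6333 [ 0.50977964 -0.44717761  0.2609406 ] 73.17786524391742 [ 1.26  0.68 -0.92  1.44  0.55  1.3   0.  ] [-0.1   0.06 15.59]
```

>>> play_rows(
  increments="0 0 0 0 0 2.5 1;0 0 0 0 0 3 1;0 0 0 0 0 3 1;0 0 0 0 0 2.8 1;0 0 0 0 0 2.3 1;0 0 0 0 0 1.2 1;0 0 0 0 0 0.5 1;0 0 0 0 0 0 1",
)

```text
t: 12.4
tool_pos: [0.511, -0.4441, 0.1097]
orientation: [-0.001, 0.801, 0.598, 0.0]
ft_force: [0.5, -0.3, -3.0]
grip_width: 0.386
finger_force: 81.4
```

>>> play_rows(
  increments="0 0 0 0 0 0.2 1;0 0 0 0 0 0.2 1;0 0 0 0 0 0.2 1;0 0 0 0 0 0 1",
)

```text
t: 12.73
tool_pos: [0.5109, -0.4462, 0.105]
orientation: [0.001, 0.802, 0.597, 0.0]
ft_force: [-0.5, -0.1, -2.8]
grip_width: 0.39
finger_force: 81.5
```

>>> play_rows(
  increments="0 0 0 0 0 0.2 1;0 0 0 0 0 0.1 1;0 0 0 0 0 0 1",
)

```text
t: 12.98
tool_pos: [0.5104, -0.446, 0.1012]
orientation: [-0.0, 0.802, 0.597, -0.0]
ft_force: [-0.6, -0.0, -3.6]
grip_width: 0.39
finger_force: 81.5
```

>>> play_rows(
  increments="0 0 0 0 0 0.15 1;0 0 0 0 0 0 1;0 0 0 0 0 0 1",
)

```text
t: 13.23
tool_pos: [0.5106, -0.4458, 0.0997]
orientation: [-0.0, 0.802, 0.597, 0.0]
ft_force: [-0.6, 0.5, -3.6]
grip_width: 0.389
finger_force: 81.4
```

>>> play_rows(
  increments="0 0 0 0 0 0.15 1;0 0 0 0 0 0 1;0 0 0 0 0 0 1",
)

```text
t: 13.48
tool_pos: [0.5109, -0.4459, 0.0987]
orientation: [0.0, 0.802, 0.597, 0.0]
ft_force: [-1.2, 0.8, -0.5]
grip_width: 0.39
finger_force: 81.6
```

>>> play_rows(
  increments="0 0 0 0 0 0.05 0.58;0 0 0 0 0 0 0.5;0 0 0 0 0 0 0.35;0 0 0 0 0 0 0.2;0 0 0 0 0 0 0;0 0 0 0 0 0 0;0 0 0 0 0 0 0;0 0 0 0 0 0 0",
  grip_force=20,
)

```text
t: 14.15
tool_pos: [0.5107, -0.4459, 0.0978]
orientation: [0.0, 0.802, 0.597, 0.0]
ft_force: [-0.1, 0.0, 0.0]
grip_width: 0.997
finger_force: 0.0
```

>>> play_rows(
  increments="0 0 0 0 0 -0.5 0;0 0 0 0 0 -1 0;0 0 0 0 0 -2 0;0 0 0 0 0 -3 0;0 0 0 0 0 -3.5 0;0 0 0 0 0 -3.5 0;0 0 0 0 0 -2 0;0 0 0 0 0 0 0",
)

```text
t: 14.82
tool_pos: [0.5137, -0.4468, 0.2603]
orientation: [0.005, 0.802, 0.597, 0.001]
ft_force: [0.7, 0.2, 0.8]
grip_width: 0.999
finger_force: 0.0
```

```bash
python3 - <<'E'
from rig import sensors,cams
from h import *
s,f=wrist(sensors,cams);pickle.dump((s,f),open("w7.pkl","wb"))
print(s["t"],s["tool_pos"],yaw(s)[0],s["ft_force"],s["grip_width"])
h=cv2.cvtColor(f["pixels"],cv2.COLOR_RGB2HSV).astype(int)
lab=cv2.cvtColor(f["pixels"],cv2.COLOR_RGB2LAB).astype(int)
c=fit(f,lab[...,2]<108,(0,0,640,420),.018,"blue")
w=(h[...,0]<22)&(h[...,1]>85)
fit(f,w,(200,180,440,420),.022,"foot")
_,R=yaw(s);print("exp",(np.array([.5109,-.4459])-.0027*R[:2,0]).round(4))
m=big(cv2.morphologyEx(w.astype(np.uint8),cv2.MORPH_OPEN,np.ones((3,3))));print(cv2.boundingRect(m))
S=cams.grab_frame("scene");pickle.dump(S,open("s7.pkl","wb"))
print("lid",togo(s,[.6005,-.218,.30]))
E
```

```text
14.8167 [ 0.51373467 -0.44675445  0.2603299 ] 73.35797208081637 [0.72689029 0.2060975  0.77784129] 0.9986202155094989
blue [ 0.5089 -0.4506] 0.0937 1.0
foot [ 0.5091 -0.4526] 0.043 0.5
exp [ 0.5101 -0.4485]
(276, 172, 79, 89)
lid [24.39  1.8  -4.04]
```

>>> play_rows(
  increments="0 0 0 3.48 0.26 0 0;0 0 0 3.48 0.26 0 0;0 0 0 3.48 0.26 0 0;0 0 0 3.48 0.26 0 0;0 0 0 3.48 0.26 0 0;0 0 0 3.48 0.26 0 0;0 0 0 3.48 0.26 0 0;0 0 0 0 0 0 0",
)

```text
t: 15.58
tool_pos: [0.5996, -0.207, 0.2526]
orientation: [-0.002, 0.798, 0.602, 0.002]
ft_force: [-0.1, 1.6, 0.4]
grip_width: 1.002
finger_force: 0.0
```

>>> play_rows(
  increments="0 0 0 0 0 2 0;0 0 0 0 0 2.5 0;0 0 0 0 0 2.5 0;0 0 0 0 0 2 0;0 0 0 0 0 1 0;0 0 0 0 0 0 0;0 0 0 0 0 0 0",
)

```text
t: 16.17
tool_pos: [0.5975, -0.2176, 0.1524]
orientation: [-0.001, 0.802, 0.597, -0.0]
ft_force: [-0.5, 0.4, -0.0]
grip_width: 0.998
finger_force: 0.0
```

```bash
python3 - <<'E'
from rig import sensors,cams
from h import *
s,f=wrist(sensors,cams)
print(s["t"],s["tool_pos"],yaw(s)[0],s["q"].round(2))
lab=cv2.cvtColor(f["pixels"],cv2.COLOR_RGB2LAB).astype(int)
p=proj(f,[[.6005,-.218,.055]])[0].astype(int);print(p)
try: fit(f,lab[...,1]>136,(p[0]-60,max(0,p[1]-60),p[0]+60,p[1]+60),.055,"knob")
except Exception as e: print(e)
for q in([.6005,-.218,.036],): print(togo(s,q))
E
```

```text
16.1667 [ 0.59751989 -0.21755116  0.15237552] 73.35856556640985 [ 0.92  0.72 -0.89  1.65  0.62  1.08 -0.45]
[323 252]
knob [ 0.6005 -0.2167] 0.0153 1.0
[ 0.04  0.31 11.64]
```

>>> play_rows(
  increments="0 0 0 0.1 0.3 2 0;0 0 0 0 0 2.5 0;0 0 0 0 0 2.5 0;0 0 0 0 0 2.2 0;0 0 0 0 0 1.5 0;0 0 0 0 0 0.8 0;0 0 0 0 0 0 0;0 0 0 0 0 0 0",
)

```text
t: 16.88
tool_pos: [0.6019, -0.2176, 0.0388]
orientation: [0.0, 0.802, 0.597, 0.001]
ft_force: [-0.6, 0.8, 0.5]
grip_width: 0.997
finger_force: 0.0
```

>>> play_rows(
  increments="0 0 0 0 0 0 0.3;0 0 0 0 0 0 0.5;0 0 0 0 0 0 0.7;0 0 0 0 0 0 1;0 0 0 0 0 0 1;0 0 0 0 0 0 1;0 0 0 0 0 0 1;0 0 0 0 0 0 1",
  grip_force=70,
)

```text
t: 17.55
tool_pos: [0.6016, -0.2178, 0.0389]
orientation: [0.001, 0.802, 0.597, 0.0]
ft_force: [-1.5, -0.6, 5.9]
grip_width: 0.376
finger_force: 69.9
```

>>> play_rows(
  increments="0 0 0 0 0 -1 1;0 0 0 0 0 -2 1;0 0 0 0 0 -2.5 1;0 0 0 0 0 -3 1;0 0 0 0 0 -3 1;0 0 0 0 0 -3 1;0 0 0 0 0 -2.5 1;0 0 0 0 0 0 1",
)

```text
t: 18.22
tool_pos: [0.6041, -0.2175, 0.2141]
orientation: [0.003, 0.802, 0.597, 0.003]
ft_force: [1.0, 1.0, -1.3]
grip_width: 0.381
finger_force: 69.9
```

```bash
python3 - <<'E'
from rig import sensors,cams
from h import *
s,f=wrist(sensors,cams);pickle.dump((s,f),open("w8.pkl","wb"))
print(s["t"],s["tool_pos"],yaw(s)[0],s["ft_force"],s["grip_width"])
lab=cv2.cvtColor(f["pixels"],cv2.COLOR_RGB2LAB).astype(int)
m=(lab[...,2]<132)&(lab[...,0]>110);m[340:]=0
z=s["tool_pos"][2]-.0389+.015
c=fit(f,m,(100,60,540,340),z,"lid")
_,R=yaw(s);d=(c-s["tool_pos"][:2])@R[:2,:2];print("lid in tool",d)
print(togo(s,[.4937,.0094,s["tool_pos"][2]]),s["q"].round(2))
E
```

```text
18.2167 [ 0.60405357 -0.21752594  0.21407262] 73.36973043117618 [ 1.03010238  0.99142471 -1.25707099] 0.3813729321352718
lid [ 0.6049 -0.2172] 0.0786 0.57
lid in tool [0.00056894 0.00073341]
[ 18.59 -17.07  -0.15] [ 0.94  0.66 -0.93  1.6   0.56  1.17 -0.41]
```

```bash
python3 - <<'E'
from h import *
s,f=pickle.load(open("w8.pkl","rb"))
a=np.linspace(0,2*np.pi,12,endpoint=False)
for z,r in((.112,.075),(.074,.064)):print(proj(f,np.c_[.4937+r*np.cos(a),.0094+r*np.sin(a),0*a+z]).round().tolist())
E
```

```text
[[132.0, -117.0], [79.0, -203.0], [-1.0, -256.0], [-81.0, -253.0], [-133.0, -196.0], [-141.0, -109.0], [-109.0, -21.0], [-53.0, 45.0], [13.0, 79.0], [76.0, 77.0], [124.0, 40.0], [146.0, -29.0]]
[[147.0, -69.0], [111.0, -126.0], [57.0, -161.0], [2.0, -159.0], [-36.0, -122.0], [-46.0, -63.0], [-27.0, -2.0], [11.0, 46.0], [58.0, 71.0], [105.0, 69.0], [140.0, 42.0], [156.0, -8.0]]
```

>>> play_rows(
  increments="0 0 0 0 -3.6 0 1;0 0 0 0 -3.6 0 1;0 0 0 0 -3.6 0 1;0 0 0 0 -3.6 0 1;0 0 0 0 -2.67 0 1;0 0 0 0 0 0 1;0 0 0 0 0 0 1",
)

```text
t: 18.85
tool_pos: [0.4348, -0.1689, 0.2067]
orientation: [-0.001, 0.802, 0.597, -0.002]
ft_force: [0.4, -0.3, -3.1]
grip_width: 0.38
finger_force: 70.7
```

```bash
python3 - <<'E'
from rig import sensors,cams
from h import *
s,f=wrist(sensors,cams);pickle.dump((s,f),open("w9.pkl","wb"))
print(s["t"],s["tool_pos"],togo(s,[.4937,.0094,.2]))
a=np.linspace(0,2*np.pi,12,endpoint=False)
for z,r in((.112,.075),(.074,.064)):print(proj(f,np.c_[.4937+r*np.cos(a),.0094+r*np.sin(a),0*a+z]).round().tolist())
E
```

```text
18.85 [ 0.43480066 -0.16890226  0.20666616] [18.77  0.52  0.63]
[[471.0, -132.0], [438.0, -222.0], [369.0, -277.0], [285.0, -273.0], [218.0, -213.0], [188.0, -121.0], [199.0, -30.0], [241.0, 39.0], [300.0, 74.0], [365.0, 72.0], [423.0, 33.0], [463.0, -39.0]]
[[427.0, -79.0], [403.0, -139.0], [355.0, -175.0], [297.0, -172.0], [251.0, -133.0], [229.0, -72.0], [235.0, -9.0], [263.0, 40.0], [306.0, 66.0], [354.0, 65.0], [396.0, 36.0], [424.0, -16.0]]
```

>>> play_rows(
  increments="0 0 0 2.7 0 -0.2 1;0 0 0 2.7 0 0 1;0 0 0 2.7 0 0 1;0 0 0 0 0 0 1;0 0 0 0 0 0 1",
)

```text
t: 19.32
tool_pos: [0.4621, -0.089, 0.2098]
orientation: [-0.0, 0.801, 0.599, 0.001]
ft_force: [1.1, -1.6, -2.3]
grip_width: 0.377
finger_force: 70.7
```

```bash
python3 - <<'E'
from rig import sensors,cams
from h import *
s,f=wrist(sensors,cams);pickle.dump((s,f),open("w10.pkl","wb"))
print(s["t"],s["tool_pos"],togo(s,[.4937,.0094,.2]))
lab=cv2.cvtColor(f["pixels"],cv2.COLOR_RGB2LAB).astype(int)
# radial edge profile about expected plate centre, heights .074 and rim .112
def prof(z,c0,lo,hi):
    rr=np.arange(lo,hi,.0004);E=[]
    for a in np.radians(np.arange(0,360,15)):
        p=proj(f,np.c_[c0[0]+rr*np.cos(a),c0[1]+rr*np.sin(a),0*rr+z]).round().astype(int)
        if (p<0).any() or (p[:,1]>230).any() or (p[:,0]>639).any(): continue
        v=lab[p[:,1],p[:,0],0].astype(float);v=np.convolve(v,np.ones(5)/5,'valid');g=np.diff(v)
        k=g.argmin();E.append((int(np.degrees(a)),round(rr[k+2],4),round(g[k],1)))
    return E
for n,z,lo,hi in(("plate",.074,.05,.072),("rim outer",.112,.068,.085)):
    E=prof(z,(.4937,.0094),lo,hi);print(n,E)
E
```

```text
19.3167 [ 0.4621056  -0.08904385  0.20983589] [10.33  0.25  1.  ]
plate [(0, np.float64(0.064), np.float64(-20.6)), (14, np.float64(0.0636), np.float64(-13.4)), (29, np.float64(0.0636), np.float64(-12.2)), (45, np.float64(0.052), np.float64(-12.4)), (105, np.float64(0.0636), np.float64(-13.0)), (119, np.float64(0.0632), np.float64(-14.0)), (135, np.float64(0.0632), np.float64(-14.4)), (150, np.float64(0.054), np.float64(-13.4)), (165, np.float64(0.0636), np.float64(-13.2)), (180, np.float64(0.0636), np.float64(-21.8)), (195, np.float64(0.064), np.float64(-21.6)), (210, np.float64(0.0592), np.float64(-1.0)), (225, np.float64(0.0616), np.float64(-1.6)), (239, np.float64(0.0512), np.float64(-0.8)), (255, np.float64(0.0576), np.float64(-1.2)), (270, np.float64(0.0676), np.float64(-1.2)), (285, np.float64(0.0616), np.float64(-1.6)), (300, np.float64(0.0508), np.float64(-1.2)), (315, np.float64(0.0644), np.float64(-21.2)), (330, np.float64(0.0644), np.float64(-19.0)), (345, np.float64(0.064), np.float64(-21.4))]
rim outer [(0, np.float64(0.0752), np.float64(-2.8)), (14, np.float64(0.0752), np.float64(-3.4)), (135, np.float64(0.0832), np.float64(-8.8)), (150, np.float64(0.0764), np.float64(-18.6)), (165, np.float64(0.076), np.float64(-13.2)), (180, np.float64(0.0764), np.float64(-11.4)), (195, np.float64(0.0836), np.float64(-8.6)), (210, np.float64(0.0688), np.float64(-0.8)), (225, np.float64(0.0704), np.float64(-1.0)), (239, np.float64(0.0804), np.float64(-1.0)), (255, np.float64(0.0728), np.float64(-1.0)), (270, np.float64(0.0752), np.float64(-1.6)), (285, np.float64(0.0788), np.float64(-1.0)), (300, np.float64(0.0688), np.float64(-0.8)), (315, np.float64(0.076), np.float64(-5.6)), (330, np.float64(0.0756), np.float64(-4.8)), (345, np.float64(0.076), np.float64(-5.0))]
```

The sprung plate's edge fits 64 ± 0.5 mm at z = 0.074 all round the visible arc, so it is home and level, and the pot centre is confirmed. Now seating the lid.

>>> play_rows(
  increments="0 0 0 2.6 0.05 0 1;0 0 0 2.6 0.1 0 1;0 0 0 2.6 0.1 0 1;0 0 0 2.5 0 0 1;0 0 0 0 0 0 1;0 0 0 0 0 0 1;0 0 0 0 0 0 1;0 0 0 0 0 0 1",
)

```text
t: 20.03
tool_pos: [0.4924, 0.005, 0.2093]
orientation: [-0.0, 0.803, 0.596, -0.001]
ft_force: [1.8, -0.8, -3.2]
grip_width: 0.378
finger_force: 70.7
```

```bash
python3 - <<'E'
from rig import sensors,cams
from h import *
s=sensors.get_state();print(s["t"],s["tool_pos"],yaw(s)[1].round(4),togo(s,[.4937,.0094,.142]))
E
```

```text
20.0333 [0.49243454 0.00504975 0.20932227] [[ 2.889e-01  9.574e-01 -1.000e-03]
 [ 9.574e-01 -2.889e-01 -5.000e-04]
 [-8.000e-04 -9.000e-04 -1.000e+00]] [0.46 0.   6.73]
```

>>> play_rows(
  increments="0 0 0 0.4 0 1 1;0 0 0 0 0 1 1;0 0 0 0 0 1 1;0 0 0 0 0 0 1;0 0 0 0 0 0 1;0 0 0 0 0 0 1;0 0 0 0 0 0 1",
)

```text
t: 20.62
tool_pos: [0.494, 0.0109, 0.1801]
orientation: [0.0, 0.802, 0.597, 0.0]
ft_force: [0.1, 0.1, -2.6]
grip_width: 0.378
finger_force: 70.7
```

```bash
python3 - <<'E'
from rig import sensors,cams
from h import *
s=sensors.get_state();print(s["t"],s["tool_pos"],togo(s,[.4937,.0094,.142]))
E
```

```text
20.6167 [0.49404598 0.01085563 0.18007547] [-0.15  0.01  3.81]
```

>>> play_rows(
  increments="0 0 0 -0.12 0 0.8 1;0 0 0 0 0 0.8 1;0 0 0 0 0 0.8 1;0 0 0 0 0 0.6 1;0 0 0 0 0 0.4 1;0 0 0 0 0 0 1;0 0 0 0 0 0 1",
)

```text
t: 21.2
tool_pos: [0.4932, 0.0098, 0.1455]
orientation: [-0.0, 0.802, 0.597, -0.0]
ft_force: [0.5, 0.1, -2.0]
grip_width: 0.376
finger_force: 70.7
```

>>> play_rows(
  increments="0 0 0 0 0 0.2 1;0 0 0 0 0 0.15 1;0 0 0 0 0 0 1;0 0 0 0 0 0 1",
)

```text
t: 21.53
tool_pos: [0.4935, 0.0095, 0.1424]
orientation: [0.0, 0.802, 0.597, 0.0]
ft_force: [-0.2, 0.1, -3.3]
grip_width: 0.377
finger_force: 70.7
```

>>> play_rows(
  increments="0 0 0 0 0 0.15 1;0 0 0 0 0 0 1;0 0 0 0 0 0 1",
)

```text
t: 21.78
tool_pos: [0.4935, 0.0095, 0.1409]
orientation: [0.0, 0.802, 0.597, 0.0]
ft_force: [-0.4, -0.5, -1.8]
grip_width: 0.379
finger_force: 70.8
```

>>> play_rows(
  increments="0 0 0 0 0 0.1 1;0 0 0 0 0 0 1;0 0 0 0 0 0 1",
)

```text
t: 22.03
tool_pos: [0.4935, 0.0095, 0.1408]
orientation: [0.001, 0.802, 0.597, -0.0]
ft_force: [-3.5, -1.6, 9.3]
grip_width: 0.377
finger_force: 72.1
```

Seated, with contact at the expected height. Releasing and backing off upward.

>>> play_rows(
  increments="0 0 0 0 0 -0.05 0.58;0 0 0 0 0 0 0.5;0 0 0 0 0 0 0.35;0 0 0 0 0 0 0.2;0 0 0 0 0 0 0;0 0 0 0 0 0 0;0 0 0 0 0 0 0;0 0 0 0 0 0 0",
  grip_force=20,
)

```text
t: 22.7
tool_pos: [0.4934, 0.0096, 0.1403]
orientation: [-0.0, 0.802, 0.597, -0.0]
ft_force: [1.0, 0.9, 0.2]
grip_width: 0.999
finger_force: 0.0
```

>>> play_rows(
  increments="0 0 0 0 0 -0.5 0;0 0 0 0 0 -1 0;0 0 0 0 0 -2 0;0 0 0 0 0 -3 0;0 0 0 0 0 -3 0;0 0 0 0 0 -3 0;0 0 0 0 0 -3 0;0 0 0 0 0 0 0",
)

```text
t: 23.37
tool_pos: [0.4966, 0.011, 0.3015]
orientation: [0.003, 0.802, 0.598, 0.003]
ft_force: [1.0, 0.9, -0.4]
grip_width: 0.998
finger_force: 0.0
```

>>> play_rows(
  increments="0 0 0 -3 0 0 0;0 0 0 -3 0 0 0;0 0 0 -3 0 0 0;0 0 0 -2 0 0 0;0 0 0 0 0 0 0;0 0 0 0 0 0 0;0 0 0 0 0 0 0",
)

```text
t: 23.95
tool_pos: [0.4621, -0.095, 0.2957]
orientation: [0.0, 0.802, 0.597, 0.0]
ft_force: [-0.1, 0.9, -0.0]
grip_width: 1.001
finger_force: 0.0
```

```bash
python3 - <<'E'
from rig import sensors,cams
from h import *
s,f=wrist(sensors,cams);pickle.dump((s,f),open("w11.pkl","wb"))
print(s["t"],s["tool_pos"],s["ft_force"],s["grip_width"])
lab=cv2.cvtColor(f["pixels"],cv2.COLOR_RGB2LAB).astype(int);h=cv2.cvtColor(f["pixels"],cv2.COLOR_RGB2HSV).astype(int)
p=proj(f,[[.4937,.0094,.157]])[0].astype(int);print(p)
fit(f,lab[...,1]>136,(p[0]-70,max(0,p[1]-70),p[0]+70,p[1]+70),.157,"knob")
c0=(.4937,.0094);rr=np.arange(.07,.09,.0004)
for a in np.radians(np.arange(0,360,30)):
    q=proj(f,np.c_[c0[0]+rr*np.cos(a),c0[1]+rr*np.sin(a),0*rr+.117]).round().astype(int)
    if (q<0).any() or (q[:,1]>330).any(): continue
    v=np.convolve(lab[q[:,1],q[:,0],0],np.ones(5)/5,'valid');g=np.diff(v);k=g.argmin();print(round(np.degrees(a)),rr[k+2].round(4),g[k].round(1))
# tamper and plate in scene view
d0=pickle.load(open("f0.pkl","rb"))["scene"];S=cams.grab_frame("scene");hs=cv2.cvtColor(S["pixels"],cv2.COLOR_RGB2HSV).astype(int)
w=(hs[...,0]<22)&(hs[...,1]>85);b=proj(S,[[.509,-.4507,.008],[.509,-.4507,.129]]);print("expected axis",b.round(1).tolist())
m=np.zeros(w.shape,bool);x,y=b[0].astype(int);m[y-70:y+25,x-30:x+30]=1
c=big((w&m).astype(np.uint8));print("tamper bbox",cv2.boundingRect(c))
diff=cv2.absdiff(S["pixels"],d0["pixels"]).max(2)
for n,bx in dict(bowl=(445,345,535,415),pestle=(290,268,325,342),jar=(228,210,260,258),mwiko=(235,310,330,427),ladle=(165,210,225,285)).items():
    print(n,(diff[bx[1]:bx[3],bx[0]:bx[2]]>40).sum())
E
```

```text
23.95 [ 0.46208767 -0.09497244  0.29569934] [-0.1265733   0.92645228 -0.02083151] 1.0010562587652694
[320  93]
knob [0.494  0.0093] 0.015 0.97
0 0.0788 -3.0
30 0.0784 -1.8
120 0.0792 -3.6
150 0.0792 -15.0
180 0.0796 -14.2
210 0.0784 -3.4
240 0.0784 -9.2
270 0.0796 -9.6
300 0.0796 -10.4
330 0.078 -2.0
expected axis [[266.8, 176.3], [264.3, 137.8]]
tamper bbox (236, 106, 60, 20)
bowl 0
pestle 0
jar 4
mwiko 0
ladle 0
```

```bash
python3 - <<'E'
from rig import cams
from h import *
S=cams.grab_frame("scene");T=cams.grab_frame("top");d=pickle.load(open("f0.pkl","rb"))
for n,f in(("scene",S),("top",T)):
    h=cv2.cvtColor(f["pixels"],cv2.COLOR_RGB2HSV).astype(int);w=(h[...,0]<24)&(h[...,1]>70)
    b=proj(f,[[.5095,-.4495,.022],[.5095,-.4495,.129]]);print(n,b.round(1).tolist())
    x,y=b[0].astype(int);m=np.zeros(w.shape,bool);m[max(131,y-45):y+30,x-32:x+32]=1
    c=big((w&m).astype(np.uint8));print(cv2.boundingRect(c),cv2.contourArea(c))
    fit(f,w,(x-32,y-8 if n=="scene" else y-30,x+32,y+30),.022,"foot")
D=cv2.absdiff(T["pixels"],d["top"]["pixels"]).max(2)
for n,b in dict(mug=(273,305,303,345),slid=(347,303,384,337),bowl=(140,245,195,298),jar=(362,185,390,213),ladle=(340,155,445,185)).items():print(n,(D[b[1]:b[3],b[0]:b[2]]>40).sum())
E
```

```text
scene [[266.5, 172.2], [264.3, 138.0]]
(252, 137, 30, 48) 713.0
foot [ 0.5163 -0.4339] 0.0494 0.49
top [[481.7, 267.2], [495.4, 261.7]]
(466, 253, 30, 30) 427.0
foot [ 0.5085 -0.4453] 0.0413 0.59
mug 0
slid 51
bowl 0
jar 0
ladle 0
```

```bash
python3 -c "
from rig import ctrl;print(ctrl.job_done())"
```

```text
the job is handed in; nothing more can be done
None
```

The job is handed in at about 24 s of the 72 s allowed. By my final measurements the sprung plate was home and level before the lid went on, the tamper is upright within about 6 mm of the serving plate's middle, the lid is seated within 1 mm of centre, and I saw no bystander moved; the judge returned no verdict.

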